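Set and lock the stop of an engraving jig against a board

TASK

Loosen the orange clamp knob on the jig's blue sliding stop, then slide the stop so that it pushes the striped board home against the dark wooden end stop, leaving the board snug between the two stops without ramming it. Tighten the knob fully again so that the stop is locked there, let go, and leave the rest of the table as it is.

Things in the scene. Friction and masses are not known exactly. Their poses are not given: they have to be found in the camera images.
- jig: White laminate base plate 250 x 540 x 12 mm (x, y, z), fixed to the table, with an aluminium track along its back (top 42 mm above the table) and a dark lip in front: a channel 76 wide, floor at 12. Origin at table height; plate spans x -155 to +95, y -270 to +270. Sliding is along its y axis: end stop at the -y end, sliding stop towards +y.
- end_face (a point): Middle of the flat face (looking to jig +y) of the dark wooden end stop, which is bolted at a place that differs from start to start and cannot be shifted; 21 mm above the table, jig x = 7. Axes as the jig's.
- stop: Blue sliding stop riding on the back track, 66 long, its foot spanning the channel; top 62 mm above the table. It slides only along the jig's y, with about 290 mm of travel, and cannot be lifted off. When the knob is loose it slides with under 4 N; when the knob is tight it is clamped by friction (some 20 N). Axes as the jig's.
- stop_face (a point): Middle of the sliding stop's flat face that looks to jig -y, towards the board; 21 mm above the table, jig x = 7. The knob's axis lies 33 mm behind this face (jig +y) and 53 mm to its jig +x. Axes as the jig's.
- knob_grip (a point): On the axis of the orange knob on top of the sliding stop, at the height to grip, 88 mm above the table. Its grip is an upright bar 60 long (own y axis; white dot at the +y end), 17 thick (own x axis), from 71 to 101 mm above the table, over a round steel hub and the blue top at 62. Gripped across its 17 mm it can be turned, and the stop slid by it.
- knob (a joint): Angle of the clamp knob, rad: 0 = fully tight (bar along the jig's y), grows anticlockwise seen from above up to 1.25 = fully loose. Below about 0.75 the clamp begins to grip; it is locked below 0.15. It stays where it is left; turning takes under 0.3 N m.
- board: Small striped wooden board, 72 x 150 x 18 mm (x, y, z), 0.14 kg nominal, lying loose in the channel between the two stops, 2 mm play on each side. Origin at the centre of its underside.
- board_near (a point): Middle of the board's end face nearer the end stop (board y = -75, 9 mm above its underside).
- board_far (a point): Middle of the board's end face nearer the sliding stop (board y = +75, 9 mm above its underside).
- coasters_a: Bystander, to be left alone: stack of 4 round wooden coasters, 84 dia, 24 high, standing on the front ledge of the jig's base plate.
- coasters_b: Bystander, to be left alone: stack of 7 round wooden coasters, 94 dia, 42 high, on the table to the left.
- coasters_c: Bystander, to be left alone: stack of 5 round wooden coasters, 94 dia, 30 high, on the table to the right.
- tin: Bystander, to be left alone: open steel tin cup, 80 dia, 100 high, on the table to the right.
- tin_low: Bystander, to be left alone: open low aluminium cup, 90 dia, 50 high, on the table to the left.
- mallet: Bystander, to be left alone: wooden mallet, 220 long, lying at the back of the table.
Not all that is in view belongs to the job. What is shaped like the board but purple is not meant.

How it is judged:
On the way, in this order (a step that is already met when the one before it is completed fails the run):
1. the knob has been loosened (past 0.85 rad) (value of joint knob above 0.85 rad), for 0.2 s.
2. with the knob loose, the stop has pushed the board home: no gap over 3 mm at either end (value of joint knob above 0.4 rad and y of board_near in the frame of end_face between -0.003 and 0.003 m and y of stop_face in the frame of board_far between -0.003 and 0.003 m), for 0.2 s.
At the end, for the whole second after the job is handed in: The board lies flat in the channel with at most 3 mm between its ends and the faces of the end stop and the sliding stop; the knob is tight (below 0.15 rad); board and stop are at rest (y of board_near in the frame of end_face between -0.003 and 0.003 m and y of stop_face in the frame of board_far between -0.003 and 0.003 m and value of joint knob below 0.15 rad and z of board in the frame of jig below 0.015 m and angle between board's own z axis and vertical below 0.05 rad and linear speed of each of board, stop below 0.01 m/s); the robot touches nothing.
It fails at once if the board is rammed or squeezed with more than 45 N by the sliding stop (contact force between stop and board above 45 N).
It fails at once if a bystander is shifted by more than 30 mm (distance of any of coasters_a, coasters_b, coasters_c, tin, tin_low, mallet from where it was at the start of the episode above 0.03 m).
It also fails if it takes over 48 s, if anything falls off the work surface, if the arm or the gripper's body presses on something with over 40 N, if the wrist force passes 120 N, or if a joint passes its speed limit or range.

ROBOT

A 7-joint arm with a two-finger parallel gripper is mounted at the origin on the work surface. World frame = base frame: x ahead of the robot, y to its left, z up, the work surface at z = 0. Lengths are in m, angles in rad, forces in N, time in s.
With the tool pointing down it reaches from about 0.425 to 0.925 m from the base axis. Payload 6.8 kg.
Tool frame: the origin (TCP) lies midway between the tips of the shut fingers; the grasp point (between the pads) lies bot.grip_point_offset behind it (bot.grip_point_offset is the distance from the TCP to the grasp point, in m); z points along the fingers, y is the line along which they close (so a half turn about z gives the same grasp; the last joint's range is limited). The gripper opens to 85 mm and grips with 20 to 120 N. Pads are 22 mm wide; open, the fingers measure 114 mm over their backs; the gripper's body (76 mm by 85 mm) begins 54 mm behind the grasp point. The pads swing forward as they close: fully open they stand 13 mm farther back than shut.
Start: joints at [1.224, 0.477, 0.022, 1.555, -0.011, 1.109, -0.083], TCP at [0.16, -0.656, 0.231] pointing down, gripper open.
Joint ranges: [-2.96, 2.96], [-0.34, 2.1], [-1.41, 1.46], [0.24, 2.44], [-1.37, 4.51], [0.17, 1.92], [-2.96, 2.96]. Speed limits (rad/s): [2.39, 2.39, 3.14, 3.14, 3.14, 3.14, 3.14].

INTERFACE

Orientations are given as a unit quaternion [w, x, y, z].
In Python, from station import get_obs, cams, job, bot gives the robot as it stands.
- The arm moves only by the tool arm_command, never from a script. Its argument "rows" is a list that holds one entry, the list of rows, each a list of 5 numbers: the finger opening in mm, from 0 to 85.4, then the shift along the world's x, y, z in units of 60 mm (1.0 is 60 mm), then the turn about the world's z in units of 0.08 rad (1.0 is 0.08 rad). In form: [[[grip, x, y, z, turn], ...]]. A call has exactly 10 rows; each row shifts and turns the commanded pose from where the row before left it; what a row does not reach is not made up. A row lasts 1/8 s, in which the tool goes at most 62.5 mm and 10.7 degrees, less where a joint would pass 70% of its speed; a pose out of reach is approached as far as the arm can. A call with a number of a shift or a turn outside -1 to 1 is refused whole. A call with a gripper value outside its range is refused whole. The fingers move at their own pace and stop on an object; "newtons" is the grip in N (left out, the last holds). Time passes only in rows, so rows that do not move let the fingers close, or fill a call up. It gives the time, the measured TCP pose, the force, the opening and the grip force at its end, in the units of the state.
- get_obs(): the state, without advancing time (a new reading comes with each control period).
- cams.read_camera(name): name is "scene" or "side" or "wrist"; returns the picture (420x560x3 uint8, red, green, blue); there is no depth.
- cams.camera_params(name): a dict with "K" (3x3 intrinsics, pixels), "extrinsics" (4x4, takes a point from camera to world coordinates). Camera axes: x right, y down, z forward; pixel columns grow to the right and rows downward; lengths in m; the calibration is good to about 2 mm. The wrist camera is an equidistant fisheye: a pixel r from the principal point sees the ray r / f radians off the axis. A picture is of the moment at which its call begins: read the wrist's pose just before it. camera_params takes no time and is no camera call; for the wrist camera it gives the pose at the moment of the call.
- job.hand_in(): hands the job in; it is judged then, once.
The state is a dict: "t": time; "q": joint angles; "joint_vel": joint speeds; "joint_torque": joint torques, N m; "eef_pos": TCP position; "tool_rot": TCP orientation; "contact_force": force on the tool from outside, world axes, zero at the start; "torque": the same for the moment, N m; "gripper_width": opening from 0.0 (shut) to 1.0 (fully open); "grasp_force": force on a finger pad.
Only numpy, scipy, OpenCV 4.12 (cv2) and the standard library are available. Lean on these libraries where they do the work, as an engineer would, in place of code of your own. Each camera call takes 0.05 s, during which the arm holds its last target. There are 200 camera calls.

## Working session

There is one attempt and no reset: what is moved stays moved. The work goes in short steps, Python scripts to look and compute and a tool call to move; the robot and the scene stay as the last step left them, time stands still between calls to the robot, and variables do not carry over. Pictures are saved under pics/ and viewed, at most 13 in all, crops included, and the job is handed in when it is done.

Besides the shell and the picture viewer there is one more tool, called after ">>>" in YAML: its name, and indented under it one key for each argument. arm_command: Moves the arm, as the interface text tells. Its arguments: {"type":"object","properties":{"rows":{"type":"array"},"newtons":{"type":"number"}},"required":["rows"]}

```bash
mkdir -p pics; ls; python3 - <<'E'
from station import get_obs,cams,job,bot
import cv2,numpy as np
print(get_obs(),bot.grip_point_offset)
ims=[]
for n in ["scene","side","wrist"]:
    p=cams.camera_params(n); print(n,np.round(p["K"],1).tolist(),np.round(p["extrinsics"],3).tolist())
    im=cams.read_camera(n); cv2.imwrite(f"pics/{n}0.png",im[:,:,::-1])
E
```

```text
pics
{'t': 0.0, 'q': array([ 1.2238993 ,  0.47783276,  0.02230213,  1.55643995, -0.01149759,
        1.10931381, -0.08311986]), 'joint_vel': array([ 0.00075293,  0.00172699, -0.00083835,  0.00101442,  0.00021832,
       -0.0004155 ,  0.0006394 ]), 'joint_torque': array([ 6.19904113e-04, -5.96444786e+01,  1.60828080e+00, -2.81194049e+01,
        1.25420574e-02,  9.26449749e-03, -1.49616972e-05]), 'eef_pos': array([ 0.15952735, -0.65526653,  0.23030796]), 'tool_rot': array([-9.16976868e-04,  9.92877864e-01,  1.19133018e-01, -1.72908614e-04]), 'contact_force': array([ 0.39713437,  0.55317173, -0.98464594]), 'torque': array([-0.01564323,  0.03886616,  0.01544016]), 'grasp_force': 0.0, 'gripper_width': 1.0004988847624454} 0.0187
scene [[536.9, 0.0, 280.5], [0.0, 536.9, 207.5], [0.0, 0.0, 1.0]] [[0.114, 0.809, -0.577, 1.372], [0.993, -0.083, 0.081, -0.134], [0.018, -0.582, -0.813, 1.358], [0.0, 0.0, 0.0, 1.0]]
side [[423.5, 0.0, 286.4], [0.0, 423.5, 209.4], [0.0, 0.0, 1.0]] [[-0.966, -0.19, 0.175, 0.234], [-0.258, 0.697, -0.669, 0.919], [0.005, -0.691, -0.722, 1.046], [0.0, 0.0, 0.0, 1.0]]
wrist [[325.2, 0.0, 279.6], [0.0, 325.2, 212.6], [0.0, 0.0, 1.0]] [[0.238, -0.937, -0.255, 0.224], [-0.971, -0.23, -0.059, -0.64], [-0.003, 0.262, -0.965, 0.373], [0.0, 0.0, 0.0, 1.0]]
```

View pics/scene0.png

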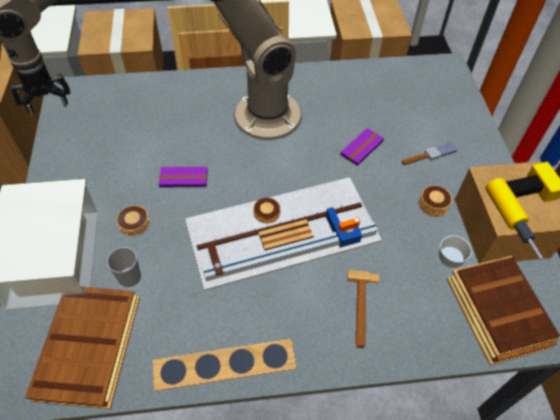

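View pics/side0.png

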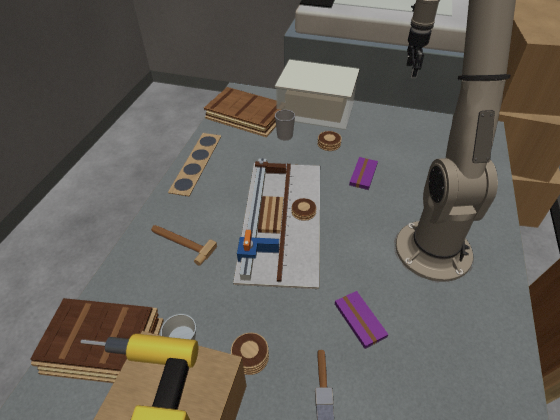

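The scene shows the jig at about (285,230) px, the orange knob at (350,224), the stop at (343,228) and the end stop at (213,258). The side view shows the knob at (248,240), the end stop at (272,166) and the board at (270,214).

```bash
cat > h.py <<'E'
import cv2,numpy as np
from station import get_obs,cams,job,bot
def rays(n,uv,P=None):
    P=P or cams.camera_params(n);K=np.array(P["K"]);E=np.array(P["extrinsics"])
    uv=np.atleast_2d(uv).astype(float)
    a=(uv-K[:2,2])/[K[0,0],K[1,1]]
    if n=="wrist":
        r=np.linalg.norm(a,axis=1,keepdims=True)+1e-12
        d=np.hstack([a/r*np.sin(r),np.cos(r)])
    else: d=np.hstack([a,np.ones((len(a),1))])
    d=d@E[:3,:3].T
    return E[:3,3],d/np.linalg.norm(d,axis=1,keepdims=True)
def plane(n,uv,z,P=None):
    o,d=rays(n,uv,P); return o+d*((z-o[2])/d[:,2])[:,None]
def tri(r1,r2):
    A=np.zeros((3,3));b=np.zeros(3)
    for o,d in (r1,r2):
        M=np.eye(3)-np.outer(d[0],d[0]);A+=M;b+=M@o
    p=np.linalg.solve(A,b)
    return p,[np.linalg.norm((np.eye(3)-np.outer(d[0],d[0]))@(p-o)) for o,d in (r1,r2)]
def mask(im,lo,hi,roi=None):
    m=cv2.inRange(cv2.cvtColor(im,cv2.COLOR_RGB2HSV),lo,hi)
    if roi:
        k=np.zeros_like(m);x0,y0,x1,y1=roi;k[y0:y1,x0:x1]=1;m*=k
    return m
def big(m):
    n,l,s,c=cv2.connectedComponentsWithStats(m);i=1+np.argmax(s[1:,4]);return (l==i),c[i],s[i]
ORANGE=((3,170,150),(16,255,255))
E
python3 - <<'E'
from h import *
I={n:cv2.imread(f"pics/{n}0.png")[:,:,::-1].copy() for n in("scene","side")}
roi=dict(scene=(180,170,390,290),side=(230,155,330,295)); R={}
for n in I:
    m,c,s=big(mask(I[n],*ORANGE,roi[n])); print(n,"knob",c,s); R[n]=rays(n,c)
    w=mask(I[n],(0,0,150),(179,60,255),roi[n]); 
    ys,xs=np.nonzero(big(w)[0]); p=plane(n,np.c_[xs,ys],.012)[:,:2].astype(np.float32)
    r=cv2.minAreaRect(p); print("plate",r)
print(tri(R["scene"],R["side"]))
a=cv2.resize(I["scene"][175:290,180:390],None,fx=3.8,fy=3.8,interpolation=2)[:300+137]
cv2.imwrite("pics/c1.png",a[:,:,::-1])
E
```

```text
scene knob [347.77380952 223.25      ] [340 220  19   8  84]
plate ((0.4898039996623993, -0.004971712827682495), (0.26595959067344666, 0.5637190937995911), 11.704964637756348)
side knob [247.48148148 234.94444444] [245 230   6  12  54]
plate ((0.4889400899410248, -0.003925114870071411), (0.24691307544708252, 0.5401118397712708), 10.926555633544922)
(array([0.54888486, 0.17318674, 0.09733129]), [np.float64(0.0032338126883973937), np.float64(0.00323381268839747)])
```

View pics/c1.png

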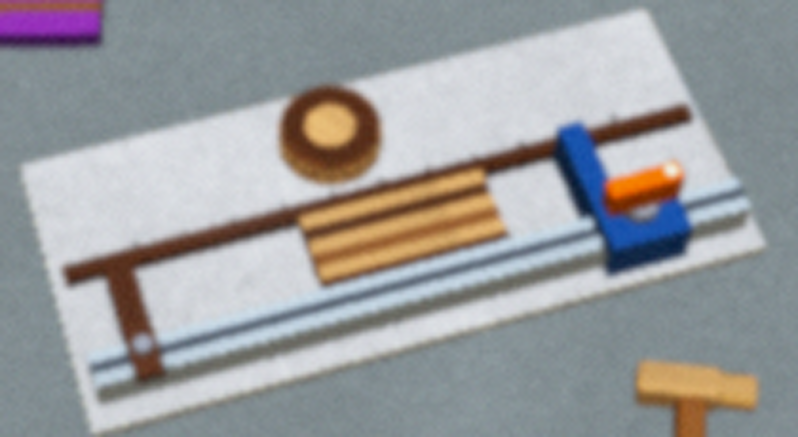

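The plate rectangle measures 247x540 mm with a yaw of about 0.19. The knob comes out at (0.549, 0.173, 0.097), which is jig x≈0.063 against 0.060 expected, so it's consistent. Next I move above the knob.

>>> arm_command:
  rows:
    - [[85,0.57,0.75,0,1],[85,0.57,0.75,0,1],[85,0.57,0.75,0,1],[85,0.57,0.75,0,1],[85,0.57,0.75,0,1],[85,0.57,0.75,0,1],[85,0.57,0.75,0,1],[85,0.57,0.75,0,1],[85,0.57,0.75,0,1],[85,0.57,0.75,0,1]]

```text
t: 1.4
eef_pos: [0.5024, -0.2044, 0.2313]
tool_rot: [0.0, 0.868, 0.497, -0.0]
contact_force: [-0.1, 0.2, 0.2]
gripper_width: 0.996
grasp_force: 0.0
```

>>> arm_command:
  rows:
    - [[85,0.1,0.8,0,1],[85,0.1,0.8,0,1],[85,0.1,0.8,0,1],[85,0.1,0.8,0,1],[85,0.1,0.8,0,1],[85,0.1,0.8,0,1],[85,0.1,0.8,0,1],[85,0.1,0.7,0,1],[85,0,0,0,1],[85,0,0,0,0]]

```text
t: 2.65
eef_pos: [0.5494, 0.1723, 0.2309]
tool_rot: [-0.0, 0.638, 0.77, -0.0]
contact_force: [-1.1, -1.3, -0.2]
gripper_width: 0.995
grasp_force: 0.0
```

```bash
python3 - <<'E'
from h import *
P=cams.camera_params("wrist"); im=cams.read_camera("wrist"); cv2.imwrite("pics/w1.png",im[:,:,::-1]); np.save("w1.npy",[P["extrinsics"]])
o=get_obs(); print(o["eef_pos"],o["tool_rot"],o["q"].round(2))
m,c,s=big(mask(im,*ORANGE)); print(c,s)
ys,xs=np.nonzero(m); p=plane("wrist",np.c_[xs,ys],.101,P)[:,:2].astype(np.float32); print(cv2.minAreaRect(p))
print(tri(rays("wrist",c,P),rays("scene",[347.77,223.25])))
E
```

```text
[0.54956109 0.17161528 0.2309177 ] [-1.16291917e-04  6.38443480e-01  7.69668609e-01 -3.76278971e-04] [ 0.11  0.39 -0.66  1.76  0.27  1.08 -0.46]
[279.15867769 204.04297521] [269 162  19  66 605]
((0.5466152429580688, 0.1803082525730133), (0.015029744245111942, 0.05745977163314819), 12.68503475189209)
(array([0.55004093, 0.17354381, 0.09691822]), [np.float64(0.0021262773592989467), np.float64(0.0021262773592991414)])
```

View pics/w1.png

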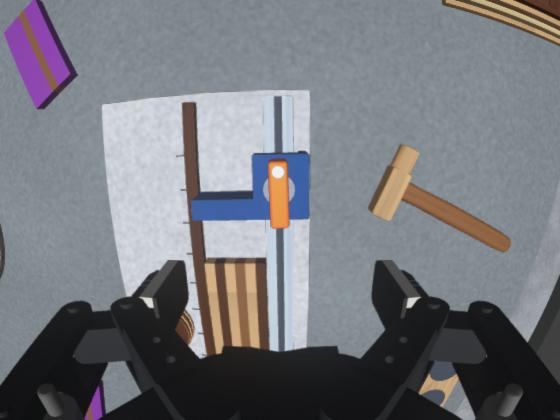

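The wrist view shows the bar at (279,195), the white dot at (278,172), the board's far end at (236,260), and the fingers straddling the bar's line. Now I check the dot's height and estimate the gaps from the edges picked in the crop.

```bash
python3 - <<'E'
from h import *
P={"K":cams.camera_params("wrist")["K"],"extrinsics":np.load("w1.npy")[0]}
print("cam",P["extrinsics"][:3,3].round(3))
d,e=tri(rays("wrist",[278,172],P),rays("scene",[180+672/3.8,175+171/3.8])); print("dot",d,e)
o=np.array([.518,.002]);a=.197;R=np.array([[np.cos(a),-np.sin(a)],[np.sin(a),np.cos(a)]])
J=lambda p:((p[:,:2]-o)@R).round(4).tolist()
c=lambda *q:np.array(q)/3.8+[180,175]
print("dot,knob jig",J(np.array([d,[.5466,.1803,0]])))
print("board top near/far",J(plane("scene",c((300,215),(320,283),(485,168),(505,235)),.030)))
print("board far wrist",J(plane("wrist",[[206,259],[267,259]],.030,P)))
print("stop face low wrist z.02",J(plane("wrist",[[194,221],[255,219]],.04,P)), "scene endstop top edge .04",J(plane("scene",c((132,265),(152,330)),.042)))
# groove direction from the wrist view: dark-blue groove columns
im=cv2.imread("pics/w1.png")[:,:,::-1].copy()
print("plate right edge",J(plane("wrist",[[309,92],[309,150],[309,215],[305,300]],.012,P)))
E
```

```text
cam [0.537 0.238 0.374]
dot [0.54341906 0.20111456 0.0988976 ] [np.float64(0.0017341743528185992), np.float64(0.0017341743528187102)]
dot,knob jig [[0.0639, 0.1903], [0.0629, 0.1693]]
board top near/far [[-0.0228, -0.074], [0.0406, -0.077], [-0.022, 0.078], [0.0416, 0.0718]]
board far wrist [[-0.0228, 0.0791], [0.0487, 0.0795]]
stop face low wrist z.02 [[-0.0302, 0.1285], [0.0373, 0.1304]] scene endstop top edge .04 [[-0.0096, -0.2098], [0.0495, -0.2091]]
plate right edge [[0.0969, 0.2663], [0.0968, 0.2014], [0.0976, 0.1265], [0.0951, 0.0136]]
```

The dot's height of 0.099 fits a bar top at 0.101, and the knob axis is about (0.547, 0.178). I descend and grip.

>>> arm_command:
  rows:
    - [[85,-0.04,0.1,-0.2,0.2],[85,0,0,-0.5,0],[85,0,0,-0.5,0],[85,0,0,-0.5,0],[85,0,0,-0.4,0],[85,0,0,-0.3,0],[85,0,0,-0.27,0],[85,0,0,0,0],[40,0,0,0,0],[40,0,0,0,0]]
  newtons: 30

```text
t: 3.95
eef_pos: [0.5479, 0.1784, 0.072]
tool_rot: [0.0, 0.632, 0.775, 0.001]
contact_force: [-0.3, -0.2, 0.0]
gripper_width: 0.6
grasp_force: 0.0
```

```bash
python3 - <<'E'
from h import *
P=cams.camera_params("wrist"); im=cams.read_camera("wrist")
cv2.imwrite("pics/w2.png",im[:,:,::-1])
m,c,s=big(mask(im,*ORANGE)); print(c,s)
ys,xs=np.nonzero(m); p=plane("wrist",np.c_[xs,ys],.101,P)[:,:2].astype(np.float32); print(cv2.minAreaRect(p),get_obs()["eef_pos"])
E
```

```text
[277.95650061 293.35722965] [ 256  225   42  126 4115]
((0.5463707447052002, 0.18049266934394836), (0.015541823580861092, 0.05800043046474457), 12.98426628112793) [0.547778   0.17834135 0.07189035]
```

View pics/w2.png

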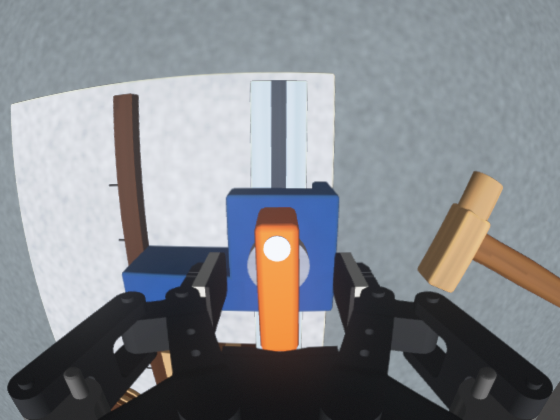

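The bar is centred between the pads, with the dot at (277,249) and the pads at columns 210 and 345. I close on it and turn anticlockwise.

>>> arm_command:
  rows:
    - [[0,0,0,0,0],[0,0,0,0,0],[0,0,0,0,0],[0,0,0,0,0],[0,0,0,0,0],[0,0,0,0,1],[0,0,0,0,1],[0,0,0,0,1],[0,0,0,0,0],[0,0,0,0,0]]
  newtons: 40

```text
t: 5.25
eef_pos: [0.5475, 0.1785, 0.0724]
tool_rot: [0.0, 0.534, 0.846, 0.0]
contact_force: [-3.2, -1.2, 9.5]
gripper_width: 0.19
grasp_force: 43.6
```

>>> arm_command:
  rows:
    - [[0,0,0,0,1],[0,0,0,0,1],[0,0,0,0,1],[0,0,0,0,1],[0,0,0,0,1],[0,0,0,0,1],[0,0,0,0,1],[0,0,0,0,1],[0,0,0,0,1],[0,0,0,0,1]]

```text
t: 6.5
eef_pos: [0.5478, 0.179, 0.0724]
tool_rot: [0.001, 0.161, 0.987, 0.001]
contact_force: [-2.4, -0.5, 7.2]
gripper_width: 0.192
grasp_force: 42.3
```

>>> arm_command:
  rows:
    - [[0,0,0,0,1],[0,0,0,0,0.3],[0,0,0,0,0],[0,0,0,0,0],[0,0,0,0,0],[0,0.03,-0.16,0,0],[0,0.03,-0.16,0,0],[0,0.03,-0.16,0,0],[0,0.03,-0.16,0,0],[0,0,0,0,0]]

```text
t: 7.75
eef_pos: [0.5561, 0.1386, 0.0724]
tool_rot: [0.001, 0.112, 0.994, -0.0]
contact_force: [-0.7, -0.7, 8.6]
gripper_width: 0.191
grasp_force: 43.3
```

```bash
cat > look.py <<'E'
import sys
from h import *
t=sys.argv[1]
o=get_obs(); print(o["eef_pos"].round(4),"yaw",round(2*np.arctan2(o["tool_rot"][2],o["tool_rot"][1]),3),o["contact_force"].round(1),o["torque"].round(2),o["gripper_width"])
a=cams.read_camera("scene")[175:290,180:390];b=cams.read_camera("side")[140:300,220:340]
a=cv2.resize(a,(798,437),interpolation=2)
if len(sys.argv)>2: cv2.imwrite(f"pics/{t}.png",cv2.resize(b,(480,600) if 0 else (450,600),interpolation=2)[:,:,::-1])
else: cv2.imwrite(f"pics/{t}.png",a[:,:,::-1])
E
python3 look.py s2
```

```text
[0.5561 0.1386 0.0724] yaw 2.917 [-0.7 -0.7  8.6] [-0.17  0.05  0.1 ] 0.19116980654403717
```

View pics/s2.png

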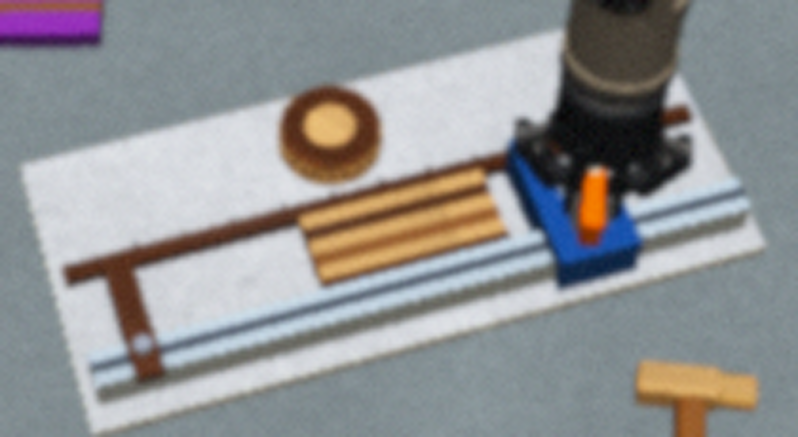

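The stop slides freely (the face is now near crop (545,240), with the gap to the board almost closed). I keep sliding.

>>> arm_command:
  rows:
    - [[0,0.033,-0.163,0,0],[0,0.033,-0.163,0,0],[0,0.033,-0.163,0,0],[0,0.033,-0.163,0,0],[0,0.033,-0.163,0,0],[0,0.033,-0.163,0,0],[0,0.033,-0.163,0,0],[0,0.033,-0.163,0,0],[0,0.033,-0.163,0,0],[0,0.033,-0.163,0,0]]

```text
t: 9.1
eef_pos: [0.5759, 0.0423, 0.0724]
tool_rot: [0.002, 0.111, 0.994, 0.001]
contact_force: [1.0, 2.9, 7.4]
gripper_width: 0.187
grasp_force: 42.6
```

>>> arm_command:
  rows:
    - [[0,0.026,-0.13,0,0],[0,0.02,-0.1,0,0],[0,0.016,-0.08,0,0],[0,0.01,-0.05,0,0],[0,0.01,-0.05,0,0],[0,0,0,0,0],[0,0,0,0,0],[0,0,0,0,0],[0,0,0,0,0],[0,0,0,0,0]]

```text
t: 10.35
eef_pos: [0.581, 0.0171, 0.0724]
tool_rot: [0.002, 0.111, 0.994, 0.0]
contact_force: [1.1, 0.7, 6.3]
gripper_width: 0.19
grasp_force: 42.7
```

```bash
python3 look.py s3
```

```text
[0.581  0.0171 0.0724] yaw 2.918 [1.1 0.7 6.3] [ 0.26 -0.28  0.03] 0.1904849506406247
```

View pics/s3.png

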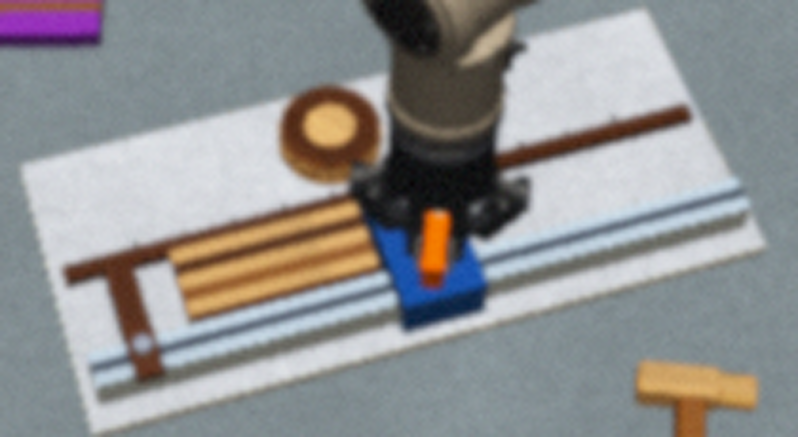

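The board is pushed along, and its near end at crop (180,290) is about 22–27 mm short of the end stop at (145,300). I advance most of the way, then creep.

>>> arm_command:
  rows:
    - [[0,0.016,-0.08,0,0],[0,0.016,-0.08,0,0],[0,0.013,-0.065,0,0],[0,0.01,-0.05,0,0],[0,0.005,-0.025,0,0],[0,0.003,-0.016,0,0],[0,0,0,0,0],[0,0,0,0,0],[0,0,0,0,0],[0,0,0,0,0]]

```text
t: 11.7
eef_pos: [0.5848, -0.0013, 0.0724]
tool_rot: [0.002, 0.111, 0.994, 0.001]
contact_force: [1.8, 2.2, 6.9]
gripper_width: 0.19
grasp_force: 42.5
```

```bash
python3 look.py s4; python3 look.py s4b 1
```

```text
[ 0.5848 -0.0013  0.0724] yaw 2.919 [1.8 2.2 6.9] [ 0.55 -0.36  0.05] 0.19031313108566927
[ 0.5848 -0.0013  0.0724] yaw 2.919 [1.7 1.6 6.5] [ 0.53 -0.36 -0.01] 0.19218845884055388
```

View pics/s4.png

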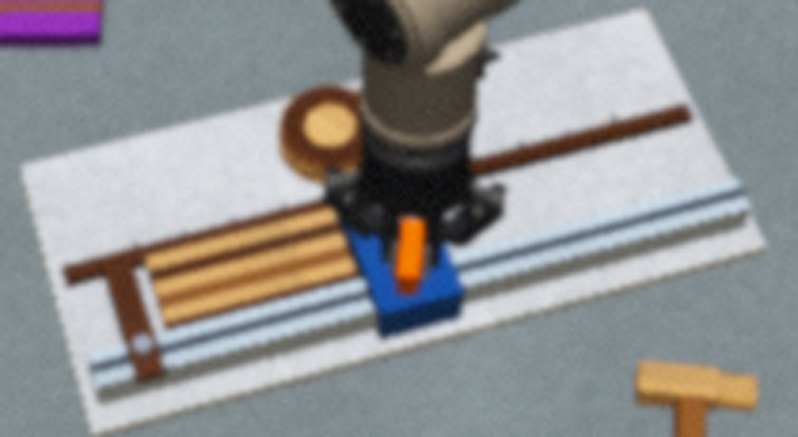

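A few mm remain (board end at crop (150,260), end stop edge at (138,260)). I creep on.

>>> arm_command:
  rows:
    - [[0,0.003,-0.016,0,0],[0,0.003,-0.016,0,0],[0,0.003,-0.016,0,0],[0,0.003,-0.016,0,0],[0,0.003,-0.013,0,0],[0,0,0,0,0],[0,0,0,0,0],[0,0,0,0,0],[0,0,0,0,0],[0,0,0,0,0]]

```text
t: 13.15
eef_pos: [0.5857, -0.0058, 0.0724]
tool_rot: [0.002, 0.111, 0.994, 0.001]
contact_force: [2.4, 2.6, 6.8]
gripper_width: 0.194
grasp_force: 42.4
```

>>> arm_command:
  rows:
    - [[0,0.002,-0.01,0,0],[0,0.002,-0.01,0,0],[0,0.002,-0.01,0,0],[0,0.002,-0.01,0,0],[0,0,0,0,0],[0,0,0,0,0],[0,0,0,0,0],[0,0,0,0,0],[0,0,0,0,0],[0,0,0,0,0]]

```text
t: 14.4
eef_pos: [0.5862, -0.0082, 0.0724]
tool_rot: [0.002, 0.111, 0.994, 0.001]
contact_force: [1.5, 2.9, 6.5]
gripper_width: 0.19
grasp_force: 42.4
```

>>> arm_command:
  rows:
    - [[0,0.002,-0.01,0,0],[0,0.002,-0.01,0,0],[0,0.002,-0.01,0,0],[0,0.002,-0.01,0,0],[0,0,0,0,0],[0,0,0,0,0],[0,0,0,0,0],[0,0,0,0,0],[0,0,0,0,0],[0,0,0,0,0]]

```text
t: 15.65
eef_pos: [0.5867, -0.0107, 0.0724]
tool_rot: [0.002, 0.111, 0.994, 0.001]
contact_force: [2.3, 1.4, 7.2]
gripper_width: 0.196
grasp_force: 42.4
```

```bash
python3 look.py s5
```

```text
[ 0.5867 -0.0107  0.0724] yaw 2.919 [2.3 1.4 7.2] [ 0.53 -0.37 -0.03] 0.19568563258070337
```

View pics/s5.png

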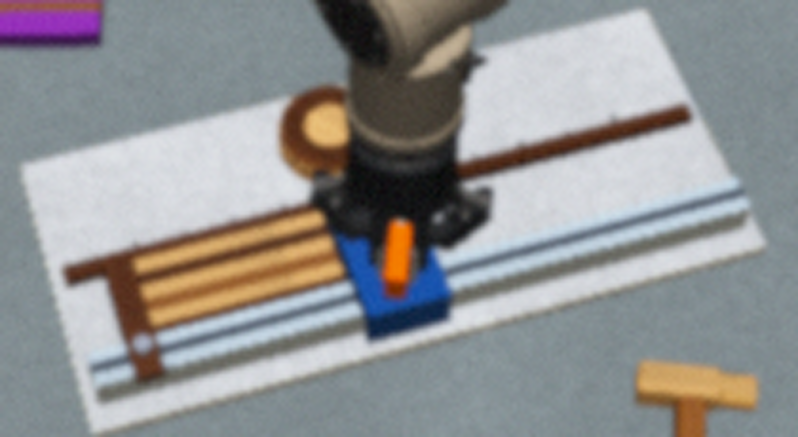

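The board now looks almost against the end stop (crop (138,262)), but the force hasn't risen yet. I keep creeping.

>>> arm_command:
  rows:
    - [[0,0.001,-0.006,0,0],[0,0.001,-0.006,0,0],[0,0.001,-0.006,0,0],[0,0.001,-0.006,0,0],[0,0,0,0,0],[0,0,0,0,0],[0,0,0,0,0],[0,0,0,0,0],[0,0,0,0,0],[0,0,0,0,0]]

```text
t: 17.0
eef_pos: [0.587, -0.0121, 0.0724]
tool_rot: [0.002, 0.111, 0.994, 0.001]
contact_force: [3.2, 2.3, 6.3]
gripper_width: 0.192
grasp_force: 42.4
```

>>> arm_command:
  rows:
    - [[0,0.001,-0.006,0,0],[0,0.001,-0.006,0,0],[0,0.001,-0.006,0,0],[0,0.001,-0.006,0,0],[0,0,0,0,0],[0,0,0,0,0],[0,0,0,0,0],[0,0,0,0,0],[0,0,0,0,0],[0,0,0,0,0]]

```text
t: 18.25
eef_pos: [0.587, -0.0123, 0.0724]
tool_rot: [0.002, 0.111, 0.994, 0.002]
contact_force: [1.8, 5.3, 5.7]
gripper_width: 0.191
grasp_force: 42.1
```

>>> arm_command:
  rows:
    - [[0,0.001,-0.006,0,0],[0,0.001,-0.006,0,0],[0,0.001,-0.006,0,0],[0,0.001,-0.006,0,0],[0,0,0,0,0],[0,0,0,0,0],[0,0,0,0,0],[0,0,0,0,0],[0,0,0,0,0],[0,0,0,0,0]]

```text
t: 19.5
eef_pos: [0.5871, -0.0124, 0.0724]
tool_rot: [0.002, 0.11, 0.994, 0.002]
contact_force: [1.7, 8.2, 5.1]
gripper_width: 0.19
grasp_force: 41.9
```

```bash
python3 look.py s6; python3 look.py s6b 1
```

```text
[ 0.5871 -0.0124  0.0724] yaw 2.92 [1.7 8.2 5.1] [ 1.63 -0.17 -0.1 ] 0.19040362265563088
[ 0.587  -0.0124  0.0725] yaw 2.92 [2.2 7.6 6.4] [ 1.63 -0.2  -0.13] 0.19079749363547993
```

View pics/s6b.png

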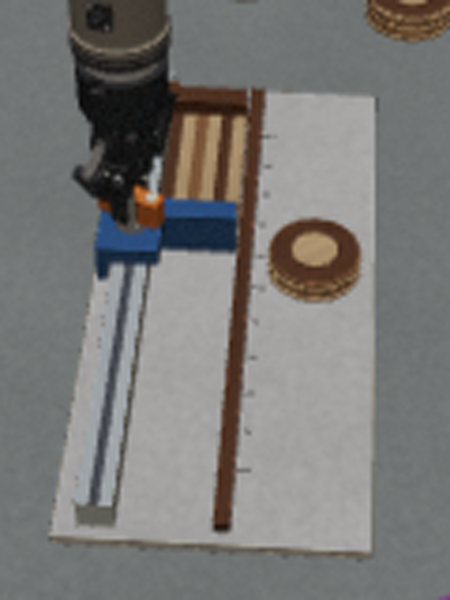

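The side view shows the board filling the channel between the end stop (210,100) and the stop (200,210). The motion has stalled at about 7 N, so it's home. I tighten the knob.

>>> arm_command:
  rows:
    - [[0,0,0,0,-1],[0,0,0,0,-1],[0,0,0,0,-1],[0,0,0,0,-1],[0,0,0,0,-1],[0,0,0,0,-1],[0,0,0,0,-1],[0,0,0,0,-1],[0,0,0,0,-1],[0,0,0,0,-1]]

```text
t: 20.95
eef_pos: [0.5868, -0.0129, 0.0725]
tool_rot: [0.001, 0.49, 0.872, 0.002]
contact_force: [-0.2, 6.5, 7.7]
gripper_width: 0.188
grasp_force: 43.0
```

>>> arm_command:
  rows:
    - [[0,0,0,0,-1],[0,0,0,0,-1],[0,0,0,0,-1],[0,0,0,0,-1],[0,0,0,0,-0.4],[0,0,0,0,-0.2],[0,0,0,0,0],[0,0,0,0,0],[0,0,0,0,0],[0,0,0,0,0]]

```text
t: 22.2
eef_pos: [0.5865, -0.013, 0.0725]
tool_rot: [0.0, 0.64, 0.769, 0.002]
contact_force: [-1.4, 5.2, 9.4]
gripper_width: 0.191
grasp_force: 44.7
```

```bash
python3 look.py s7
```

```text
[ 0.5865 -0.013   0.0725] yaw 1.754 [-1.4  5.2  9.4] [1.22 0.31 0.39] 0.19131714351213003
```

The knob is at its tight end (yaw 1.754, 0.39 N m reaction). I release and rise.

>>> arm_command:
  rows:
    - [[85,0,0,0,0],[85,0,0,0,0],[85,0,0,0,0],[85,0,0,0,0],[85,0,0,0,0],[85,0,0,0.3,0],[85,0,0,0.6,0],[85,0,0,0.8,0],[85,0,0,0.8,0],[85,0,0,0,0]]

```text
t: 23.55
eef_pos: [0.5883, -0.0145, 0.2267]
tool_rot: [0.004, 0.641, 0.768, 0.003]
contact_force: [-0.1, 1.0, 0.1]
gripper_width: 0.992
grasp_force: 0.0
```

```bash
python3 - <<'E'
from h import *
P=cams.camera_params("wrist"); im=cams.read_camera("wrist"); cv2.imwrite("pics/w3.png",im[:,:,::-1])
print(get_obs()["eef_pos"])
ys,xs=np.nonzero(big(mask(im,*ORANGE))[0]); print(cv2.minAreaRect(plane("wrist",np.c_[xs,ys],.101,P)[:,:2].astype(np.float32)))
E
```

```text
[ 0.58678731 -0.01503915  0.22414506]
((0.585547924041748, -0.010789068415760994), (0.01506810262799263, 0.05766608938574791), 10.618725776672363)
```

View pics/w3.png

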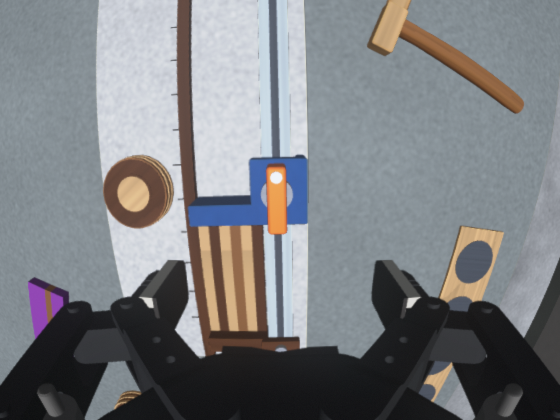

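The board sits snug between the stop (225,225) and the end stop (238,337). The bar lies along the track at 10.6°, matching the jig's yaw, so the knob is tight, and the gripper is clear. I hand in.

```bash
python3 -c "
from station import job
print(job.hand_in())"
```

```text
the job is handed in; nothing more can be done
None
```

I loosened the knob, slid the stop until the board stalled snug against the end stop at about 8 N, tightened the knob fully, let go and handed the job in after about 24 s; no verdict came back.

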